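Load-test a stage return spring and sort it by its loaded length

TASK

Stand the microscope's return-spring unit in the tester's socket with one of its lugs over the drag pointer's arm and let go of it, then press its cap straight down with the closed fingers to the test load of 12 N (never beyond 16 N), hold that for a second and let it up, so that the cap alone has pushed the drag pointer down to the loaded length. If the pointer stays above the reference line, put the unit in the square wooden tray; if it went below the line, put it in the round steel dish; set it down gently, standing upright, and leave the other things where they are.

Things in the scene. Friction and masses are not known exactly. Their poses are not given: they have to be found in the camera images.
- tester: bench spring tester fixed on the desk: white base 130 (x) x 220 (y) x 22 mm. Origin on the desk under the socket's axis; z up, +y towards the gauge post. On the base a steel load plate with the socket, 72 mm wide in x, y -36 to +92 mm, top 40 mm above the desk, sinking about 0.17 mm per newton with all it carries
- socket (a point): centre of the floor of the tester's round socket in the load plate: 29 mm wide, 9 mm deep, mouth chamfered 1.5 mm; floor 31 mm above the desk. Axes as the tester's
- gauge_post (a point): top centre of the tester's gauge post: a rod 8 mm thick, 56 mm from the socket's axis towards the tester's +y, top 124 mm above the desk; just beyond it the scale plate, to 89 mm from the axis, top 118 mm above the desk
- load_dial (a point): centre of the tester's flat load dial, 66 mm across, face up, 35 mm above the desk, 77 mm from the socket's axis towards -y. With the unit in the socket the black needle stands at the first tick and turns clockwise 15 degrees per newton of press; the one heavy long line is 12 N
- drag_pointer: drag pointer: a dark slider on the gauge post with a flat steel arm 9 mm wide, 4 mm thick, reaching towards the socket until 16 mm from its axis; it stays where it is pushed (about 0.8 N of drag). Origin on the post's axis, level with the arm's top face. Only the cap's lug may push it, never the robot
- pointer_slide (a joint): how far the drag pointer has been pushed down the post (m): 0 = arm's top face 105 mm above the desk, level with the underside of the lugs of an unloaded unit in the socket; at most 0.022; starts between 0 and 0.003. The reference line is at 0.010: a smaller value is above the line (good spring), a larger one below (tired spring)
- reference_mark (a point): the reference line on the tester's scale plate (heavy black line with a dark index clip): the height at which the pointer's top face meets it
- pointer_blade (a point): tip of the pointer's thin blade before the scale plate, at the height of the pointer's top face; compare it with the reference line
- unit_center (a point): middle (43 mm above its underside) of the loose return-spring unit, standing on the desk, 130 g, 86 mm tall: a steel cup 26 mm across, 46 mm high, foot chamfered (grasp the cup 38 to 42 mm above the underside, fingers closing along the unit's x), 28 mm of open coil above it, then the cap. z up, y along the cap's lugs, which come out between the fingers
- unit_foot (a point): centre of the unit's underside, axes as unit_center
- cap_top (a point): centre of the cap's top: a button 18 mm across, 6 mm high, on a 6 mm plate 22 mm across with two lugs 10 mm wide along y, 48 mm end to end; 86 mm above the unit's underside when unloaded. The cap slides down at most 18 mm, softly at first (3 N preload), then at about 2.2 N per mm once a hidden inner coil takes up: 12 N comes at 4 to 15 mm
- spring_cap: the cap itself (see cap_top); origin at the centre of its underside, 74 mm above the unit's underside when unloaded
- spring_unit: the whole return-spring unit; origin at the centre of its underside (as unit_foot)
- wood_floor (a point): middle of the inner floor of the square wooden tray for good springs, lined with grey felt: 120 x 120 mm outside, walls 6 mm thick and 16 mm high, floor 6 mm above the desk
- dish_floor (a point): middle of the inner floor of the round steel dish for tired springs: 120 mm across outside, wall 4 mm thick and 16 mm high, floor 6 mm above the desk
- objective: bystander: loose steel microscope objective standing on the desk, 26 mm across, 44 mm tall; origin under it
- spare_spring: bystander: a bare coil spring without cup or cap, standing, 23 mm across, 43 mm tall; origin under it
- eyepiece: bystander: black eyepiece standing, 34 mm across, 50 mm tall; origin under it
- oil_bottle: bystander: small amber bottle, 28 mm across, 62 mm tall; origin under it
- objective_can: bystander: clear can with a black lid, 36 mm across, 58 mm tall; origin under it
- screwdriver: bystander: black-handled screwdriver lying on the desk, 150 mm long; origin under its middle
Things that resemble listed ones, but are neither listed nor needed, are in the scene too. Leave any blue or purple look-alike of the spring_unit alone. What is shaped like the part that bears wood_floor but purple is not meant.

How it is judged:
By the outcome, as a careful person would: the job done as asked, in the order asked, and still so for the second after the job is handed in, with the robot touching nothing.
It also fails if it takes over 59 s, if anything falls off the work surface, if the arm or the gripper's body presses on something with over 40 N, if the wrist force passes 120 N, or if a joint passes its speed limit or range.

ROBOT

A 7-joint arm with a two-finger parallel gripper is mounted at the origin on the work surface. World frame = base frame: x ahead of the robot, y to its left, z up, the work surface at z = 0. Lengths are in mm, angles in rad, forces in N, time in s.
With the tool pointing down it reaches from about 400 to 850 mm from the base axis. Payload 10.4 kg.
Tool frame: the origin (TCP) lies midway between the tips of the shut fingers; the grasp point (between the pads) lies 19 mm behind it (pinch_z is the distance from the TCP to the grasp point, in mm); z points along the fingers, x is the direction in which the jaws open and shut, and the axes are right-handed (so a half turn about z gives the same grasp; the last joint's range is limited). The gripper opens to 87 mm and grips with 3 to 60 N. Pads are 19 mm wide; open, the fingers measure 117 mm over their backs; the gripper's body (75 mm by 190 mm) begins 51 mm behind the grasp point.
Start: joints at [-1.185, 0.332, -0.065, 1.46, 0.022, 1.35, -0.088], TCP at [248.432, 573.527, 222.576] pointing down, gripper open.
Joint ranges: [-2.6, 2.6], [-0.5, 2.12], [-1.47, 1.34], [0.16, 2.42], [-1.27, 4.41], [0.06, 2.06], [-2.6, 2.6]. Speed limits (rad/s): [2.22, 2.22, 2.79, 2.79, 3.14, 3.14, 3.14].

INTERFACE

Orientations are given as a 3x3 rotation matrix whose columns are the frame's x, y, z axes.
In Python, from station import * gives the robot as it stands.
- The arm moves only by the tool jog_arm, never from a script. Its argument "plan" is a list of rows, each a list of 7 numbers: the shift along the tool's x, y, z in mm, then the turn, a rotation vector about the tool's x, y, z in rad, then the opening, from 0 (shut) to 1 (fully open). In form: [[dx, dy, dz, rx, ry, rz, claw], ...]. A call has 1 to 20 rows; each row is the pose to reach, as a shift and turn from the pose commanded when the call began, along the tool's axes at that moment; what a row does not reach only later rows make up. A row lasts 1/12 s, in which the tool goes at most 41.7 mm and 7.16 degrees, less where a joint would pass 70% of its speed; a pose out of reach is approached as far as the arm can. A call with a gripper value outside its range is refused whole. The fingers move at their own pace and stop on an object; the grip force is fixed at half the most. Time passes only in rows, so rows that repeat a pose let the fingers close. It gives the time, the measured TCP pose, the force and the opening at its end, in the units of the state.
- get_obs(): the state, without advancing time (a new reading comes with each control period).
- camera(name): name is "scene" or "top" or "wrist"; returns (picture, depth): 480x640x3 uint8, red, green, blue; 480x640 float32, mm along the optical axis (not along the pixel's ray), 0 where there is no reading.
- camera_params(name): a dict with "camera_matrix" (3x3 intrinsics, pixels), "k1" (the pictures are not rectified: a ray, as slopes to the right and down, at radius r is drawn at 1 + k1 r^2 times it, then the intrinsics apply), "rvec" (rotation vector, rad) and "tvec" (3), from world to camera coordinates, as OpenCV has them. Camera axes: x right, y down, z forward; pixel columns grow to the right and rows downward; lengths in mm; the calibration is good to about 2 mm. A picture is of the moment at which its call begins: read the wrist's pose just before it. camera_params takes no time and is no camera call; for the wrist camera it gives the pose at the moment of the call.
- close_job(): hands the job in, once; it reports no verdict.
The state is a dict: "t": time; "qpos": joint angles; "joint_vel": joint speeds; "joint_efforts": joint torques, N m; "tcp_pos": TCP position; "ee_rot": TCP orientation; "force": force on the tool from outside, world axes, zero at the start; "wrist_torque": the same for the moment, N m; "finger_gap": finger opening in mm.
Only numpy, scipy, OpenCV 4.12 (cv2) and the standard library are available. Lean on these libraries where they do the work, as an engineer would, in place of code of your own. Each camera call takes 0.05 s, during which the arm holds its last target.

## Working session

There is one attempt and no reset: what is moved stays moved. The work goes in short steps, Python scripts to look and compute and a tool call to move; the robot and the scene stay as the last step left them, time stands still between calls to the robot, and variables do not carry over. Pictures are saved under pics/ and viewed, and the job is handed in when it is done.

Besides the shell and the picture viewer there is one more tool, called after "Call:" as a command line: name --pt "numbers of a row" for each row, then --argument value for the rest. jog_arm: Moves the arm, as the interface text tells. Its arguments: {"type":"object","properties":{"plan":{"type":"array"}},"required":["plan"]}

```bash
ls; mkdir -p pics
cat > h.py <<'E'
from station import *
import numpy as np, cv2
def save(n,img): cv2.imwrite('pics/'+n+'.png',cv2.cvtColor(img,cv2.COLOR_RGB2BGR))
def P(name):
    p=camera_params(name); R=cv2.Rodrigues(np.array(p['rvec'],float))[0]; return np.array(p['camera_matrix'],float),float(p['k1']),R,np.array(p['tvec'],float).ravel()
def ray(p,u,v):
    K,k1,R,t=p; d=np.array([(u-K[0,2])/K[0,0],(v-K[1,2])/K[1,1]]); s=d.copy()
    for _ in range(20): s=d/(1+k1*(s@s))
    return -R.T@t, R.T@np.array([s[0],s[1],1.])
def onz(p,u,v,z):
    c,d=ray(p,u,v); return c+d*(z-c[2])/d[2]
def proj(p,X):
    K,k1,R,t=p; c=R@np.array(X,float)+t; s=c[:2]/c[2]; s=s*(1+k1*(s@s)); return K[0,0]*s[0]+K[0,2],K[1,1]*s[1]+K[1,2]
def dp(p,D,u,v):
    c,d=ray(p,u,v); return c+d*D[int(v),int(u)]
E
python3 - <<'E'
from h import *
o=get_obs(); print(o)
for n in ['scene','top','wrist']:
    p=camera_params(n); im,D=camera(n); save(n+'0',im); np.savez('pics/'+n+'0.npz',im=im,D=D,**{k:np.array(v) for k,v in p.items()}); print(n,p)
E
```

```text
pics
{'t': 0.0, 'qpos': array([-1.18461713,  0.33288674, -0.06471683,  1.46095815,  0.02159946,
        1.34989515, -0.08851397]), 'joint_vel': array([ 1.32104475e-03, -5.29734728e-04,  7.19315589e-04, -1.94599308e-04,
       -5.59162833e-04, -1.96892772e-03,  9.90965558e-06]), 'joint_efforts': array([ 4.21514260e-04, -6.23258615e+01,  2.46090547e-02, -3.89895773e+01,
       -6.14201557e-02,  3.98478890e-02,  1.65924944e-04]), 'tcp_pos': array([248.27013198, 573.14295825, 221.73666262]), 'ee_rot': array([[ 3.97467769e-01,  9.17615989e-01, -5.19995834e-04],
       [ 9.17614990e-01, -3.97468104e-01, -1.35544912e-03],
       [-1.45046354e-03,  6.15913657e-05, -9.99998946e-01]]), 'force': array([-0.44730736,  0.40425415, -0.49223164]), 'wrist_torque': array([ 0.04683335, -0.01030536,  0.0352123 ]), 'finger_gap': 86.83503931449275}
scene {'camera_matrix': array([[469.38519312,   0.        , 311.35754599],
       [  0.        , 469.38519312, 235.83566681],
       [  0.        ,   0.        ,   1.        ]]), 'k1': 0.03767571058627534, 'rvec': array([ 1.27643561,  1.98165002, -1.07098149]), 'tvec': array([ 227.7547411 , -146.76117489, 1458.55762106])}
top {'camera_matrix': array([[448.06950021,   0.        , 316.92845133],
       [  0.        , 448.06950021, 230.50862923],
       [  0.        ,   0.        ,   1.        ]]), 'k1': -0.10218187537704397, 'rvec': array([ 2.11880089, -2.11667698,  0.2011014 ]), 'tvec': array([ -27.66627586,  516.6717238 , 1086.76277236])}
wrist {'camera_matrix': array([[337.80156913,   0.        , 320.25171525],
       [  0.        , 337.80156913, 237.37183705],
       [  0.        ,   0.        ,   1.        ]]), 'k1': 0.01699255174044906, 'rvec': array([-2.40064161, -1.57836947, -0.24343371]), 'tvec': array([-623.67565046,  -36.89964429,  391.9975269 ])}
```

View pics/scene0.png

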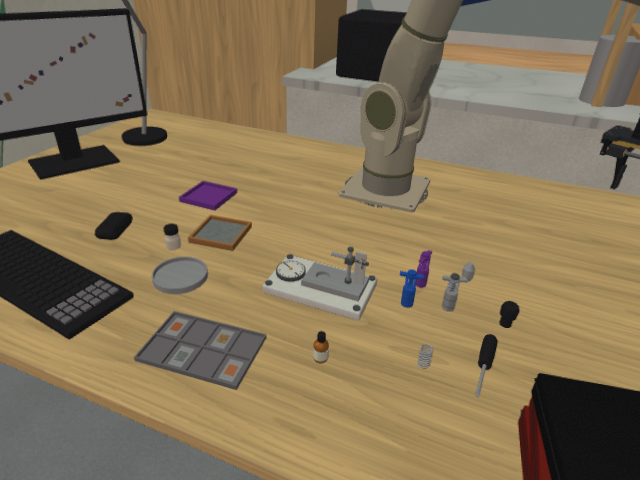

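View pics/top0.png

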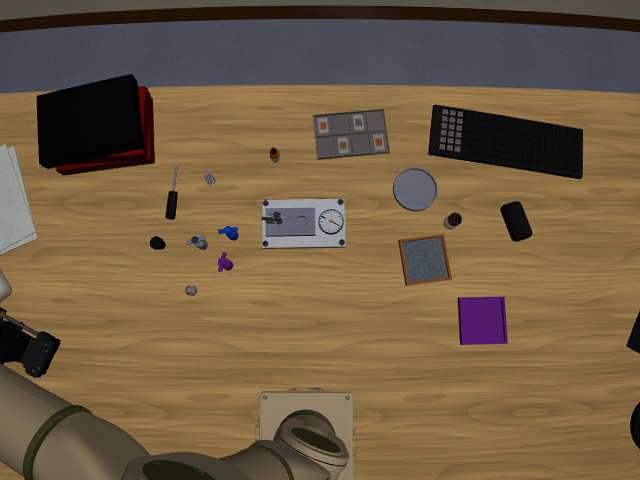

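View pics/wrist0.png

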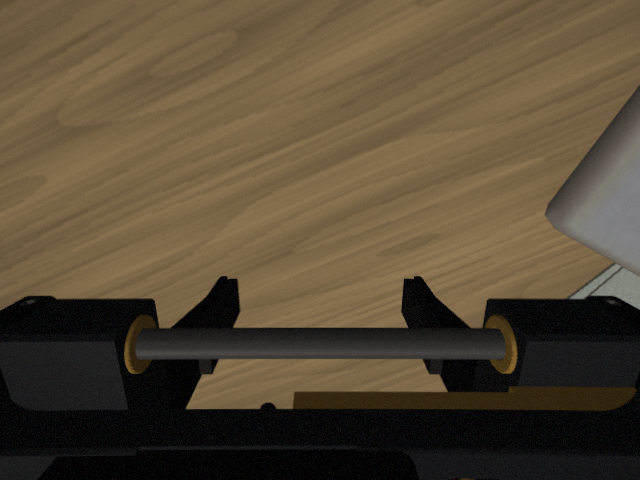

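The scene camera shows three capped units: blue at (408,288), purple at (424,268) and bare steel at (451,292). The steel one fits, since blue and purple are look-alikes. Purple tray at (208,195) is excluded, and the wooden tray is at (220,232). Next I'll enlarge and measure.

Run:
```python
from h import *
for n,(x0,y0,x1,y1),s in [('top',(140,185,360,305),3.6),('scene',(260,235,490,325),3.4)]:
    im=np.load(f'pics/{n}0.npz')['im'][y0:y1,x0:x1]; save(n+'0c',cv2.resize(im,None,fx=s,fy=s,interpolation=cv2.INTER_CUBIC))
p=P('top'); D=np.load('pics/top0.npz')['D']
for (u,v) in [(198,242),(304,221),(415,189),(426,260),(191,290),(330,221),(270,218),(253,300)]: print(u,v,dp(p,D,u,v).round(1))
```

```text
198 242 [482.3 268.4  76.2]
304 221 [545.    6.4  33.3]
415 189 [ 640.  -291.8    5.2]
426 260 [ 446.4 -311.9    9.1]
191 290 [365.4 289.6  42.8]
330 221 [545.5 -60.9  31.4]
270 218 [537.8  87.2 100.8]
253 300 [343.4 138.7  -3.6]
```

View pics/top0c.png

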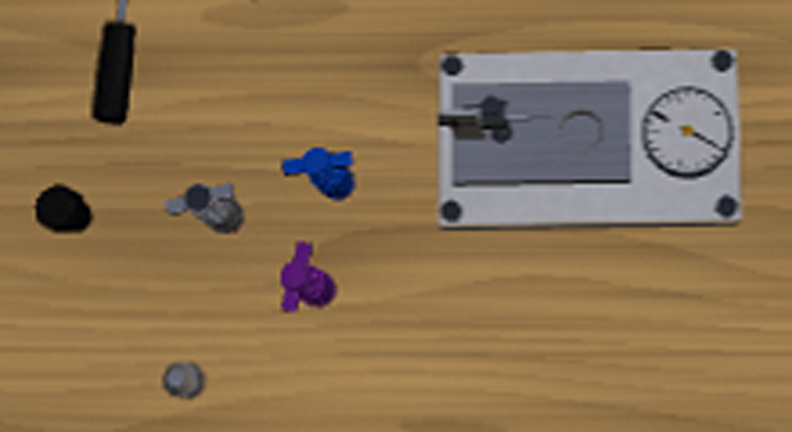

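View pics/scene0c.png

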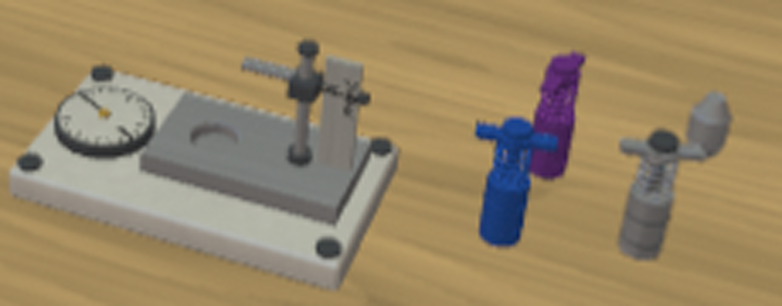

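Run:
```python
from h import *
p=P('top')
c=lambda x,y,z: onz(p,140+(x+.5)/3.6-.5,185+(y+.5)/3.6-.5,z).round(1)
print('base',[c(*q,22) for q in [(441,52),(737,50),(742,222),(440,227)]])
print('screws',[c(*q,24) for q in [(452,65),(722,61),(727,206),(451,210)]])
print('dial',c(688,131,35)); print('socket',c(581,131,40)); print('post',c(489,104,124))
print('cap',c(198,197,86),'lugs',c(170,207,80),c(232,190,80))
print('blue',c(318,160,86),'purp',c(295,278,86),'eyep',c(60,207,50))
im=np.load('pics/top0.npz')['im'];print(im[242,198])
for n,z,q in [('dish',22,(415,189)),('wood',22,(425.5,260))]: print(n,onz(p,*q,z).round(1))
```

```text
base [array([606.8, 118. ,  22. ]), array([608.3, -99.3,  22. ]), array([ 480.7, -101.6,   22. ]), array([476.8, 115.4,  22. ])]
screws [array([596.4, 109.4,  24. ]), array([599.4, -88.1,  24. ]), array([492. , -90.8,  24. ]), array([488.9, 107.5,  24. ])]
dial [544.6 -62.7  35. ]
socket [543.5  13.8  40. ]
post [543.5  71.7 124. ]
cap [487.2 274.5  86. ] lugs [481.2 295.5  80. ] [493.2 252.7  80. ]
blue [513.1 192.4  86. ] purp [431.7 205.   86. ] eyep [486.1 384.5  50. ]
[67 67 70]
dish [ 635. -288.   22.]
wood [ 444.8 -307.5   22. ]
```

Run:
```python
from h import *
o=get_obs(); K,k1,R,t=P('wrist'); c=-R.T@t; E=o['ee_rot']
print(c, E.T@(c-o['tcp_pos'])); print((R@E).round(3)); print(o['t'])
```

```text
[170.63814075 606.34851967 383.8459286 ] [  -0.68090168  -84.46177571 -161.90661771]
[[ 1.    -0.001  0.   ]
 [ 0.001  0.953 -0.303]
 [-0.     0.303  0.953]]
0.15
```

Call:
jog_arm --pt "-60 113 11 0 0 0.3 1" --pt "-120 226 22 0 0 0.6 1" --pt "-179.4 338.1 32 0 0 0.888 1" --pt "-179.4 338.1 32 0 0 0.888 1" --pt "-179.4 338.1 32 0 0 0.888 1" --pt "-179.4 338.1 32 0 0 0.888 1" --pt "-179.4 338.1 32 0 0 0.888 1" --pt "-179.4 338.1 32 0 0 0.888 1" --pt "-179.4 338.1 32 0 0 0.888 1" --pt "-179.4 338.1 32 0 0 0.888 1" --pt "-179.4 338.1 32 0 0 0.888 1" --pt "-179.4 338.1 32 0 0 0.888 1" --pt "-179.4 338.1 32 0 0 0.888 1" --pt "-179.4 338.1 32 0 0 0.888 1"

```text
t: 1.32
tcp_pos: [486.4, 276.1, 190.5]
ee_rot: [[0.962, 0.273, -0.0], [0.273, -0.962, 0.0], [-0.0, -0.0, -1.0]]
force: [0.1, -0.0, -0.2]
finger_gap: 87.1
```

```bash
cat > snap.py <<'E'
import sys
from h import *
def snap(n,cam='wrist'):
    o=get_obs(); p=camera_params(cam); im,D=camera(cam); save(n,im)
    np.savez('pics/'+n+'.npz',im=im,D=D,tcp=o['tcp_pos'],E=o['ee_rot'],**{k:np.array(v) for k,v in p.items()})
    print(o['t'],o['tcp_pos'].round(1),o['ee_rot'].round(3).tolist(),o['force'].round(2),o['finger_gap'].round(1))
def load(n):
    z=np.load('pics/'+n+'.npz'); return z['im'],z['D'],(z['camera_matrix'],float(z['k1']),cv2.Rodrigues(z['rvec'])[0],z['tvec'].ravel()),z
if __name__=='__main__': snap(*sys.argv[1:])
E
python3 snap.py w1
```

```text
Traceback (most recent call last):
  File "snap.py", line 9, in <module>
    if __name__=='__main__': snap(*sys.argv[1:])
                             ~~~~^^^^^^^^^^^^^^^
  File "snap.py", line 6, in snap
    print(o['t'],o['tcp_pos'].round(1),o['ee_rot'].round(3).tolist(),o['force'].round(2),o['finger_gap'].round(1))
                                                                                         ^^^^^^^^^^^^^^^^^^^^^
AttributeError: 'float' object has no attribute 'round'
```

View pics/w1.png

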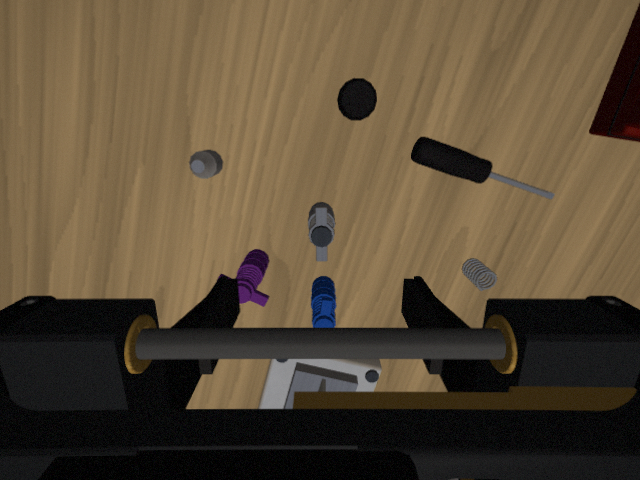

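The steel unit is at (321,235) with its dark button, and the lugs run vertically in the image. The blue unit at (323,300) and the purple one at (255,278) are off to the side.

```bash
sed -i "s/o\['finger_gap'\].round(1)/round(float(o['finger_gap']),1)/" snap.py
python3 - <<'E'
from snap import *
im,D,p,z=load('w1'); print(z['tcp'])
x0,y0,s=270,180,7
save('w1c',cv2.resize(im[y0:y0+85,x0:x0+105],None,fx=s,fy=s,interpolation=cv2.INTER_CUBIC))
for u,v in [(321,236),(321,255),(322,205),(321,230),(321,241)]: print(u,v,dp(p,D,u,v).round(1), onz(p,u,v,86).round(1))
E
```

```text
[486.3946288  276.05031266 190.50277557]
321 236 [486.2 276.2  86.4] [486.2 276.   86. ]
321 255 [491.4 257.8  80. ] [490.8 259.9  86. ]
322 205 [484.1 287.7  19.5] [479.8 301.4  86. ]
321 230 [484.8 280.8  85.4] [484.8 281.   86. ]
321 241 [487.4 271.9  86. ] [487.4 271.9  86. ]
```

View pics/w1c.png

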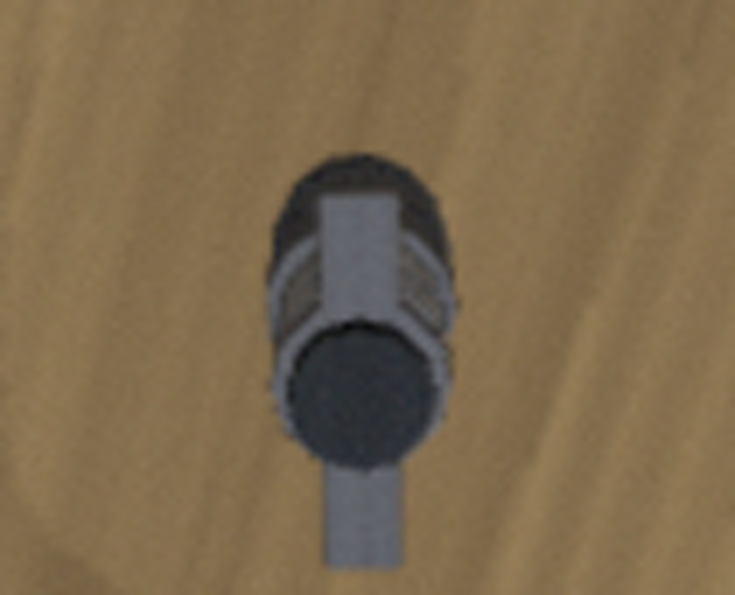

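Run:
```python
from snap import *
im,D,p,z=load('w1'); E=z['E']
a=onz(p,320.8,207.4,80);b=onz(p,321.4,260.7,80);c=onz(p,321.6,236,86)
print(a,b,(a+b)/2,np.linalg.norm(a-b),np.degrees(np.arctan2(-(a-b)[0],(a-b)[1])),c, E.T@(c-z['tcp']))
print(np.degrees(np.arctan2(E[1,0],E[0,0])))
```

```text
[479.77904141 297.91613392  80.        ] [493.19614801 252.79964278  80.        ] [486.48759471 275.35788835  80.        ] 47.06927365173969 16.561850229234057 [486.6601325  276.18284386  86.        ] [ 3.17141476e-01 -3.97295900e-03  1.04502716e+02]
15.846253789738661
```

Call:
jog_arm --pt "0.2 0.2 40 0 0 -0.012 1" --pt "0.2 0.2 80 0 0 -0.012 1" --pt "0.2 0.2 115 0 0 -0.012 1" --pt "0.2 0.2 140 0 0 -0.012 1" --pt "0.2 0.2 155 0 0 -0.012 1" --pt "0.2 0.2 163 0 0 -0.012 1" --pt "0.2 0.2 168.5 0 0 -0.012 1" --pt "0.2 0.2 168.5 0 0 -0.012 1" --pt "0.2 0.2 168.5 0 0 -0.012 0.5" --pt "0.2 0.2 168.5 0 0 -0.012 0.2" --pt "0.2 0.2 168.5 0 0 -0.012 0.2" --pt "0.2 0.2 168.5 0 0 -0.012 0.2" --pt "0.2 0.2 168.5 0 0 -0.012 0.2" --pt "0.2 0.2 168.5 0 0 -0.012 0.2"

```text
t: 2.53
tcp_pos: [487.7, 274.5, 22.4]
ee_rot: [[0.959, 0.282, 0.0], [0.282, -0.959, 0.0], [0.0, -0.0, -1.0]]
force: [0.1, -0.0, 1.0]
finger_gap: 54.6
```

Call:
jog_arm --pt "0 0 0 0 0 0 0.15" --pt "0 0 0 0 0 0 0" --pt "0 0 0 0 0 0 0" --pt "0 0 0 0 0 0 0" --pt "0 0 0 0 0 0 0" --pt "0 0 0 0 0 0 0" --pt "0 0 0 0 0 0 0"

```text
t: 3.12
tcp_pos: [487.6, 274.4, 22.0]
ee_rot: [[0.959, 0.282, -0.0], [0.282, -0.959, 0.0], [-0.0, -0.0, -1.0]]
force: [-0.2, -0.7, -0.9]
finger_gap: 24.6
```

Run:
```python
from h import *
o=get_obs(); print(o['t'],o['tcp_pos'],o['force'],o['finger_gap'])
```

```text
3.1167 [487.59687755 274.37183211  21.99484713] [-0.1993876  -0.68904954 -0.9466175 ] 24.60326074098015
```

Call:
jog_arm --pt "0 0 -15 0 0 0 0" --pt "0 0 -45 0 0 0 0" --pt "0 0 -85 0 0 0 0" --pt "0 0 -125 0 0 0 0" --pt "5 20 -160 0 0 0 0" --pt "12 55 -188 0 0 0.05 0" --pt "20 95 -188 0 0 0.1 0" --pt "28 135 -188 0 0 0.15 0" --pt "36 173 -188 0 0 0.2 0" --pt "44 208 -188 0 0 0.24 0" --pt "50 238 -188 0 0 0.274 0" --pt "54.2 260.2 -188 0 0 0.274 0" --pt "54.2 260.2 -188 0 0 0.274 0" --pt "54.2 260.2 -188 0 0 0.274 0" --pt "54.2 260.2 -188 0 0 0.274 0"

```text
t: 4.37
tcp_pos: [612.6, 41.0, 209.7]
ee_rot: [[1.0, 0.013, -0.001], [0.013, -1.0, 0.001], [-0.001, -0.001, -1.0]]
force: [0.7, 1.0, -0.7]
finger_gap: 24.5
```

```bash
python3 snap.py w2
```

```text
4.3667 [612.6  41.  209.7] [[1.0, 0.013, -0.001], [0.013, -1.0, 0.001], [-0.001, -0.001, -1.0]] [ 0.68  1.01 -0.69] 24.5
```

View pics/w2.png

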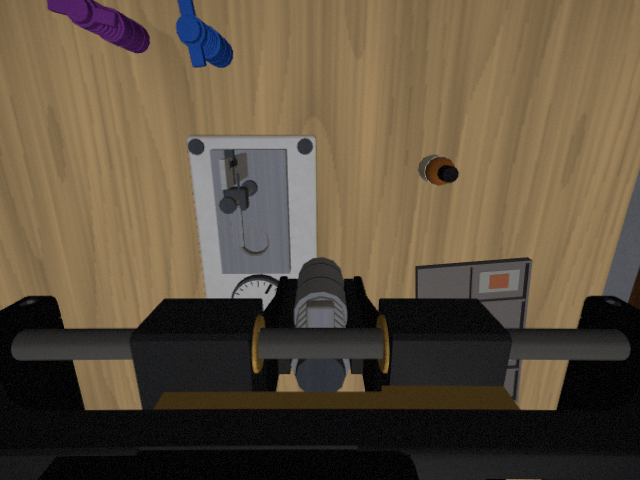

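The socket shows at (255,240), with the post and pointer at about (235,200). The unit is held upright in the fingers. I'll measure the tester frame now.

Run:
```python
from snap import *
im,D,p,z=load('w2')
x0,y0,s=185,125,4.5
a=im[y0:y0+185-25,x0:x0+140]; save('w2c',cv2.resize(np.clip(a.astype(float)*1.3,0,255).astype(np.uint8),None,fx=4,fy=4,interpolation=cv2.INTER_CUBIC))
```

```text
(no output)
```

View pics/w2c.png

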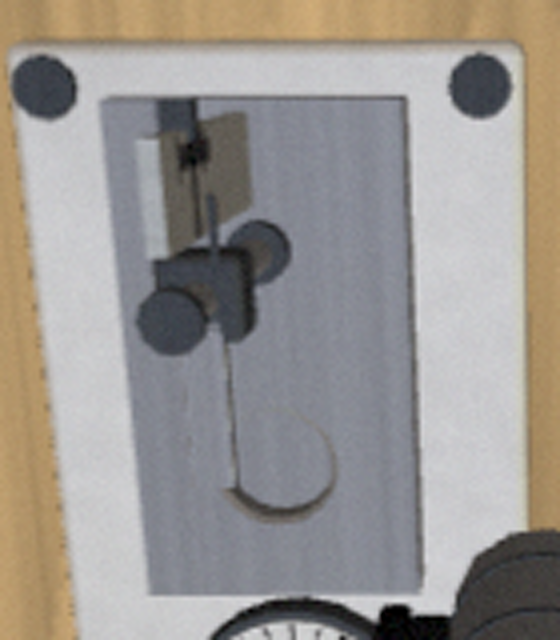

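Run:
```python
from snap import *
im,D,p,z=load('w2')
f=lambda x,y,zz: onz(p,185+(x+.5)/4-.5,125+(y+.5)/4-.5,zz)
C=[f(*q,40) for q in [(102,97),(407,97),(424,593),(150,593)]]
print([c.round(1) for c in C])
for a,b in [(C[2],C[1]),(C[3],C[0])]: d=b-a; print('len',np.hypot(*d[:2]),'yaw',np.degrees(np.arctan2(-d[0],d[1])))
print('w',np.linalg.norm(C[0]-C[1]),np.linalg.norm(C[2]-C[3]))
cc=sum(C)/4; yaw=np.radians(.8); yv=np.array([-np.sin(yaw),np.cos(yaw)]); print('socket from plate',cc[:2]-28*yv)
pts=np.array([f(*q,40)[:2] for q in [(337,463),(330,500),(312,516),(280,523),(250,511),(322,425),(300,408)]])
A=np.c_[2*pts,np.ones(len(pts))]; s=np.linalg.lstsq(A,(pts**2).sum(1),rcond=None)[0]; print('circle',s[:2],np.sqrt(s[2]+s[0]**2+s[1]**2))
print('screws',f(45,87,24),f(480,86,24)); print('post top',f(173,321,124))
# depth-based
g=lambda x,y: dp(p,D,185+(x+.5)/4-.5,125+(y+.5)/4-.5).round(1)
for q in [(280,470),(290,500),(350,300),(350,560),(173,321),(200,120),(225,420),(215,460),(300,450),(240,400),(210,210),(480,300)]: print(q,g(*q))
```

```text
[array([506.5, 105.5,  40. ]), array([578.7, 106.6,  40. ]), array([581.1, -21.3,  40. ]), array([508.3, -22.2,  40. ])]
len 127.87993102088603 yaw 1.061629247988611
len 127.70560747926707 yaw 0.804641824888612
w 72.27112488802688 72.8446394462537
socket from plate [544.03154368  14.15409009]
circle [544.10654383  14.32056217] 15.843164549340177
screws [487.56466315 106.73359255  24.        ] [595.35076233 108.65236742  24.        ]
post top [542.58675671  70.01879764 124.        ]
(280, 470) [542.5   9.6  30.6]
(290, 500) [544.5   0.8  29.5]
(350, 300) [563.6  57.4  39. ]
(350, 560) [561.8 -11.8  40.6]
(173, 321) [543.3  70.6 126.5]
(200, 120) [543.  104.5  95.5]
(225, 420) [546.1  44.7 102.9]
(215, 460) [543.6  36.1 103.4]
(300, 450) [548.1  15.4  31. ]
(240, 400) [534.9  31.3  39.6]
(210, 210) [545.5  87.7 102.2]
(480, 300) [595.3  54.6  22.8]
```

Run:
```python
from snap import *
im,D,p,z=load('w2')
a=im[250:400,270:372]; save('w2d',cv2.resize(np.clip(a.astype(float)*1.6,0,255).astype(np.uint8),None,fx=4,fy=4,interpolation=cv2.INTER_CUBIC))
o=get_obs();print(o['t'],o['tcp_pos'])
```

```text
4.4167 [612.58569192  41.49172407 209.75491676]
```

View pics/w2d.png

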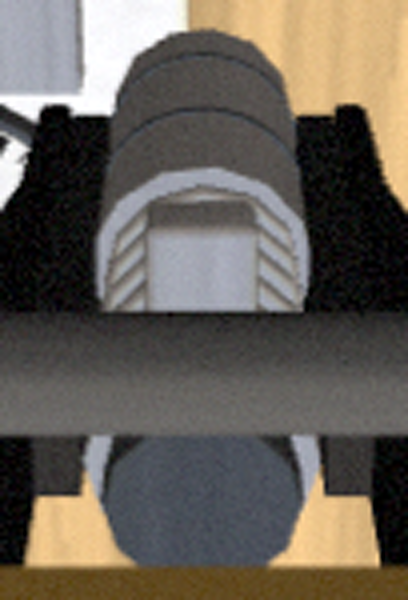

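Run:
```python
from snap import *
im,D,p,z=load('w2')
E=z['E'];t=z['tcp']
for v in (368,372,376): print(E.T@(onz(p,320.6,v,t[2]+64)-t))
# expected pixel of the foot edge on +y side if offset y0
for y0 in (-3,-1.7,0): print(y0,proj(p,t+E@np.array([0,y0-13,22-3])), proj(p,t+E@np.array([0,y0-13,-24])), proj(p,t+E@np.array([0,y0-24,-58])))
```

```text
[ -0.66522637  -4.81649241 -63.99675883]
[ -0.66317834  -3.16366067 -63.99769565]
[ -0.66111426  -1.4974294  -63.99864007]
-3 (np.float64(321.5888887863215), np.float64(253.73454105452458)) (np.float64(321.98824944842033), np.float64(287.1937226077635)) (np.float64(322.592634991927), np.float64(302.0646707974704))
-1.7 (np.float64(321.5840387235318), np.float64(255.86709285233442)) (np.float64(321.9811086411085), np.float64(289.8162479788456)) (np.float64(322.5813217743081), np.float64(305.44393514998023))
0 (np.float64(321.57772866375603), np.float64(258.6428243897043)) (np.float64(321.9718307023884), np.float64(293.22575016385053)) (np.float64(322.5666520539902), np.float64(309.8296330959752))
```

Call:
jog_arm --pt "-25 10 0 0 0 0 0" --pt "-50 20 0 0 0 0 0" --pt "-68.5 27.1 10 0 0 0 0" --pt "-68.5 27.1 40 0 0 0 0" --pt "-68.5 27.1 70 0 0 0 0" --pt "-68.5 27.1 85 0 0 0 0" --pt "-68.5 27.1 85 0 0 0 0" --pt "-68.5 27.1 85 0 0 0 0" --pt "-68.5 27.1 85 0 0 0 0" --pt "-68.5 27.1 85 0 0 0 0" --pt "-68.5 27.1 85 0 0 0 0"

```text
t: 5.33
tcp_pos: [545.6, 12.4, 126.3]
ee_rot: [[1.0, 0.012, 0.002], [0.012, -1.0, 0.001], [0.002, -0.001, -1.0]]
force: [-0.2, 0.0, -1.1]
finger_gap: 24.2
```

```bash
python3 snap.py w3; python3 snap.py s3 scene
python3 - <<'E'
from snap import *
im,D,p,z=load('s3'); a=im[190:330,240:420]; save('s3c',cv2.resize(a,None,fx=4,fy=4,interpolation=cv2.INTER_CUBIC))
E
```

```text
5.3333 [545.6  12.4 126.3] [[1.0, 0.012, 0.002], [0.012, -1.0, 0.001], [0.002, -0.001, -1.0]] [-0.15  0.04 -1.07] 24.2
5.3833 [545.5  12.3 126.1] [[1.0, 0.012, 0.002], [0.012, -1.0, 0.001], [0.002, -0.001, -1.0]] [-0.15 -0.78 -1.67] 24.3
```

View pics/s3c.png

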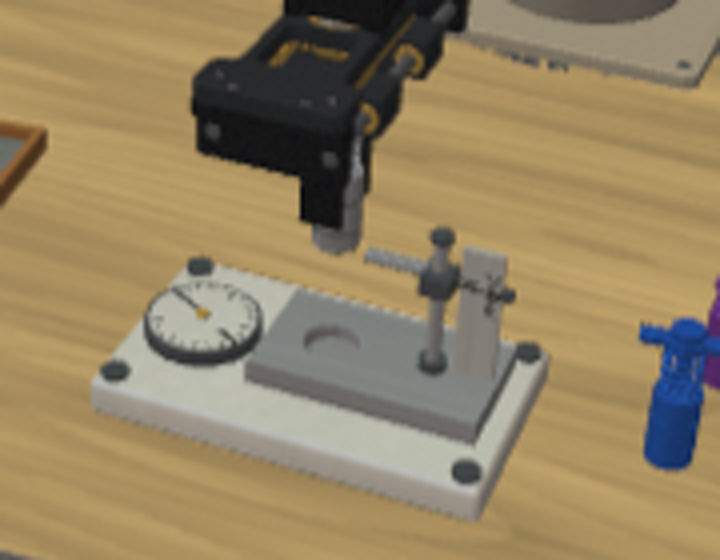

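View pics/w3.png

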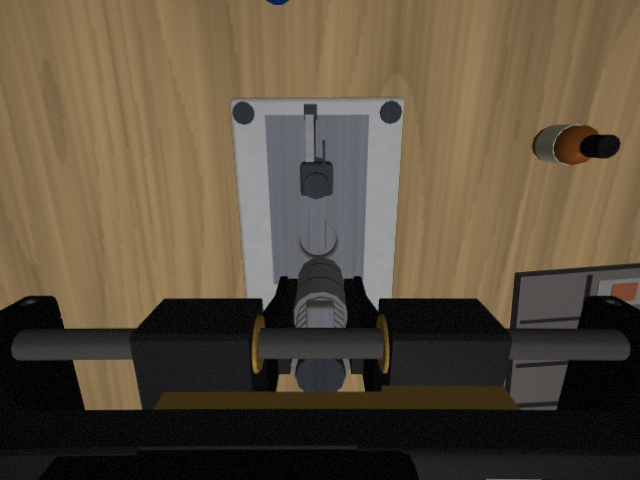

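Run:
```python
from snap import *
im,D,p,z=load('w3')
a=im[90:300,230:410]; save('w3c',cv2.resize(np.clip(a.astype(float)*1.4,0,255).astype(np.uint8),None,fx=4,fy=4,interpolation=cv2.INTER_CUBIC)[:,:720][:800])
a=im[205:265,285:355]; save('w3d',cv2.resize(np.clip(a.astype(float)*1.6,0,255).astype(np.uint8),None,fx=9,fy=9,interpolation=cv2.INTER_CUBIC))
```

```text
(no output)
```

View pics/w3d.png

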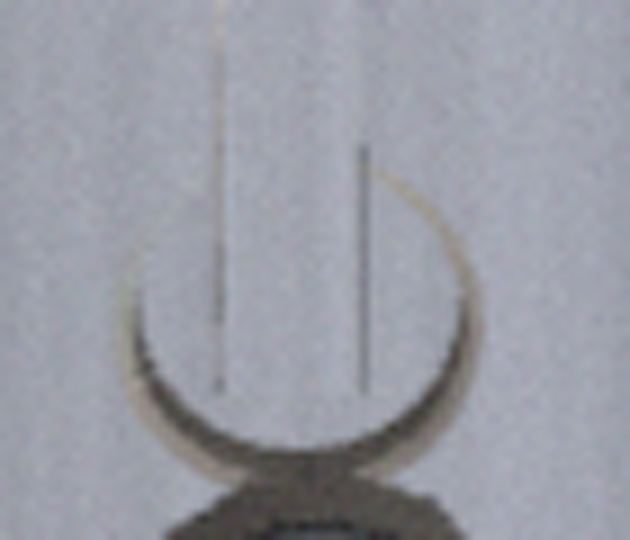

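Run:
```python
from snap import *
im,D,p,z=load('w3'); E=z['E'];t=z['tcp']
f=lambda x,y,zz: onz(p,285+(x+.5)/9-.5,205+(y+.5)/9-.5,zz)
pts=np.array([f(*q,40)[:2] for q in [(120,325),(483,325),(375,166),(440,220),(205,480),(395,475),(140,410),(465,410),(470,260)]])
A=np.c_[2*pts,np.ones(len(pts))]; s=np.linalg.lstsq(A,(pts**2).sum(1),rcond=None)[0]; print('circle',s[:2],np.sqrt(s[2]+s[0]**2+s[1]**2))
# held unit, foot bottom axis as camera sees: unit columns centre
for v,u,dz in [(258,320.3,20),(291.8,320.6,-24)]: print(E.T@(onz(p,u,v,t[2]-dz)-t))
print(t,get_obs()['tcp_pos'])
```

```text
circle [543.32862621  13.53216368] 15.746151104706755
[ -0.72137345 -13.00081425  20.00656749]
[ -0.61130928 -13.70274092 -23.99287732]
[545.62044059  12.41273514 126.29002425] [545.30131318  12.25308782 125.82752413]
```

Call:
jog_arm --pt "-0.7 -0.5 25 0 0 0 0" --pt "-0.7 -0.5 45 0 0 0 0" --pt "-0.7 -0.5 57 0 0 0 0" --pt "-0.7 -0.5 60 0 0 0 0" --pt "-0.7 -0.5 60 0 0 0 0" --pt "-0.7 -0.5 60 0 0 0 0" --pt "-0.7 -0.5 60 0 0 0 0" --pt "-0.7 -0.5 60 0 0 0 0"

```text
t: 6.1
tcp_pos: [544.9, 12.7, 66.1]
ee_rot: [[1.0, 0.012, 0.002], [0.012, -1.0, 0.0], [0.002, -0.0, -1.0]]
force: [-0.3, -0.5, -0.7]
finger_gap: 24.2
```

```bash
python3 snap.py w4
python3 - <<'E'
from snap import *
im,D,p,z=load('w4'); 
a=im[90:300,230:410]; save('w4c',cv2.resize(np.clip(a.astype(float)*1.4,0,255).astype(np.uint8),None,fx=2.8,fy=2.8,interpolation=cv2.INTER_CUBIC))
E
```

```text
6.1 [544.9  12.7  66.1] [[1.0, 0.012, 0.002], [0.012, -1.0, 0.0], [0.002, -0.0, -1.0]] [-0.33 -0.53 -0.68] 24.2
```

View pics/w4c.png

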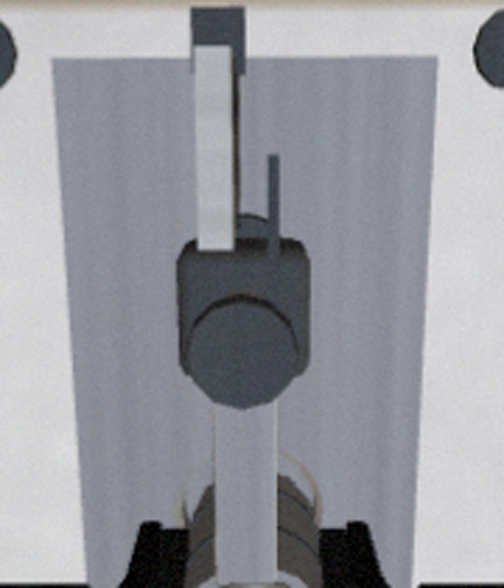

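Call:
jog_arm --pt "-0.7 0 2 0 0 0 0" --pt "-0.7 0 4 0 0 0 0" --pt "-0.7 0 6 0 0 0 0" --pt "-0.7 0 8 0 0 0 0" --pt "-0.7 0 9 0 0 0 0" --pt "-0.7 0 10 0 0 0 0" --pt "-0.7 0 10 0 0 0 0"

```text
t: 6.73
tcp_pos: [543.3, 12.6, 54.8]
ee_rot: [[1.0, 0.012, -0.0], [0.012, -1.0, -0.0], [-0.0, 0.0, -1.0]]
force: [-0.2, -0.1, -1.2]
finger_gap: 24.1
```

Call:
jog_arm --pt "0.3 0 0.7 0 0 0 0" --pt "0.3 0 1.2 0 0 0 0" --pt "0.3 0 1.6 0 0 0 0" --pt "0.3 0 1.6 0 0 0 0" --pt "0.3 0 1.6 0 0 0 0"

```text
t: 7.15
tcp_pos: [543.7, 12.6, 53.4]
ee_rot: [[1.0, 0.012, 0.0], [0.012, -1.0, 0.0], [0.0, -0.0, -1.0]]
force: [0.1, 0.3, -1.6]
finger_gap: 24.3
```

```bash
python3 snap.py s4 scene
python3 - <<'E'
from snap import *
im,D,p,z=load('s4'); a=im[190:330,240:420]; save('s4c',cv2.resize(a,None,fx=4,fy=4,interpolation=cv2.INTER_CUBIC))
E
```

```text
7.15 [543.7  12.6  53.4] [[1.0, 0.012, 0.0], [0.012, -1.0, 0.0], [0.0, -0.0, -1.0]] [ 0.13  0.34 -1.64] 24.3
```

View pics/s4c.png

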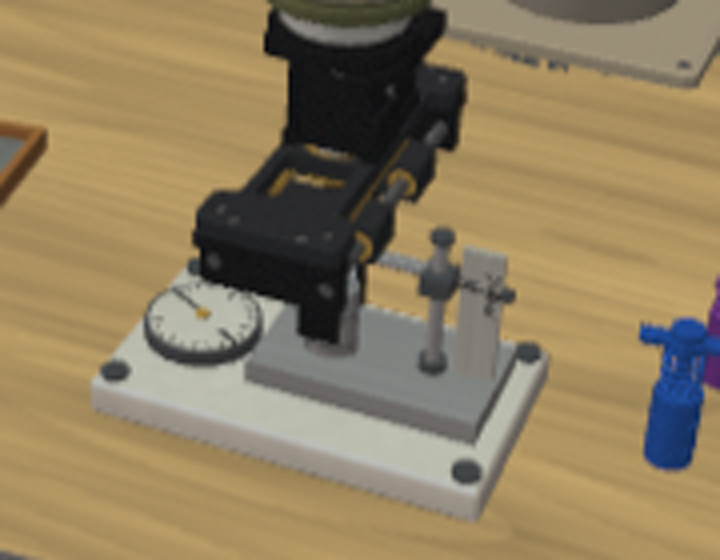

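Call:
jog_arm --pt "0 0 0.5 0 0 0 0" --pt "0 0 0.5 0 0 0 0" --pt "0 0 0.5 0 0 0 0.3" --pt "0 0 0.5 0 0 0 0.45" --pt "0 0 0.5 0 0 0 0.6" --pt "0 0 0.5 0 0 0 0.6" --pt "0 0 0.5 0 0 0 0.6" --pt "0 0 0.5 0 0 0 0.6"

```text
t: 7.87
tcp_pos: [543.7, 12.6, 52.9]
ee_rot: [[1.0, 0.012, -0.0], [0.012, -1.0, 0.0], [-0.0, -0.0, -1.0]]
force: [0.5, 0.2, -0.1]
finger_gap: 48.7
```

Released. Next I'll lift straight up to TCP 200 (about 147 mm), closing the fingers only once they are above the cap, then look.

Call:
jog_arm --pt "0 0 -10 0 0 0 0.6" --pt "0 0 -35 0 0 0 0.6" --pt "0 0 -70 0 0 0 0.6" --pt "0 0 -105 0 0 0 0.6" --pt "0 0 -135 0 0 0 0.6" --pt "0 0 -150 0 0 0 0.3" --pt "0 0 -150 0 0 0 0.0" --pt "0 0 -150 0 0 0 0" --pt "0 0 -150 0 0 0 0" --pt "0 0 -150 0 0 0 0" --pt "0 0 -150 0 0 0 0" --pt "0 0 -150 0 0 0 0"

```text
t: 8.87
tcp_pos: [543.3, 12.5, 202.1]
ee_rot: [[1.0, 0.012, -0.001], [0.012, -1.0, -0.0], [-0.001, 0.0, -1.0]]
force: [-1.5, 0.6, -0.2]
finger_gap: 13.6
```

```bash
python3 snap.py w5;python3 snap.py s5 scene
python3 - <<'E'
from snap import *
im,D,p,z=load('s5'); a=im[210:330,240:420]; save('s5c',cv2.resize(a,None,fx=4,fy=4,interpolation=cv2.INTER_CUBIC))
E
```

```text
8.8667 [543.3  12.5 202.1] [[1.0, 0.012, -0.001], [0.012, -1.0, -0.0], [-0.001, 0.0, -1.0]] [-1.47  0.61 -0.24] 13.6
8.9167 [543.5  12.5 202.3] [[1.0, 0.012, -0.001], [0.012, -1.0, -0.0], [-0.001, 0.0, -1.0]] [ 0.19 -0.23  0.15] 9.3
```

View pics/w5.png

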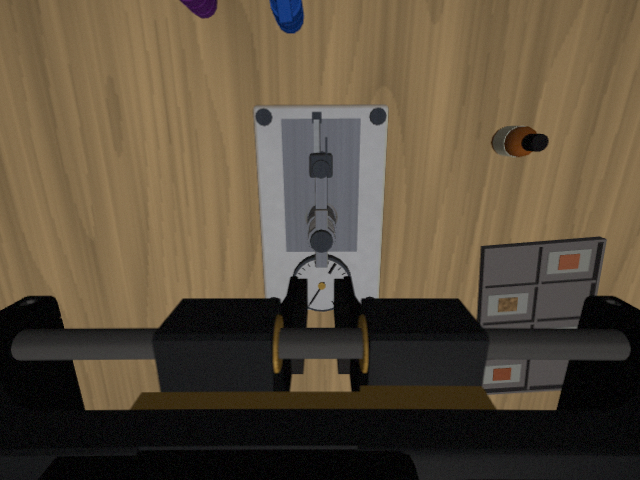

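View pics/s5c.png

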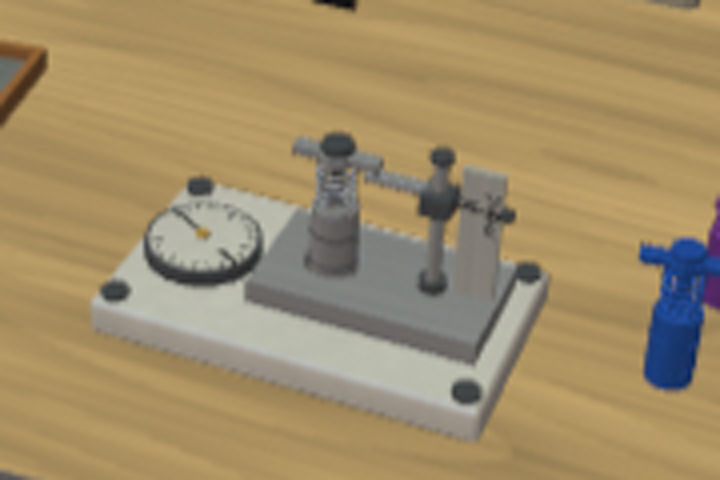

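Run:
```python
from snap import *
im,D,p,z=load('w5')
a=im[195:315,270:375]; save('w5c',cv2.resize(np.clip(a.astype(float)*1.5,0,255).astype(np.uint8),None,fx=5,fy=5,interpolation=cv2.INTER_CUBIC))
print(onz(p,321,240,117),dp(p,D,321,240),dp(p,D,321,260),dp(p,D,321,190),z['E'].T@(onz(p,321,240,117)-z['tcp']))
```

```text
[543.0368275   15.12966725 117.        ] [543.03652769  15.1473566  117.05403479] [543.29749818  -3.60415686 111.33498479] [542.56301597  51.20868442 102.04897278] [-0.15111555 -2.6551575  85.14930478]
```

View pics/w5c.png

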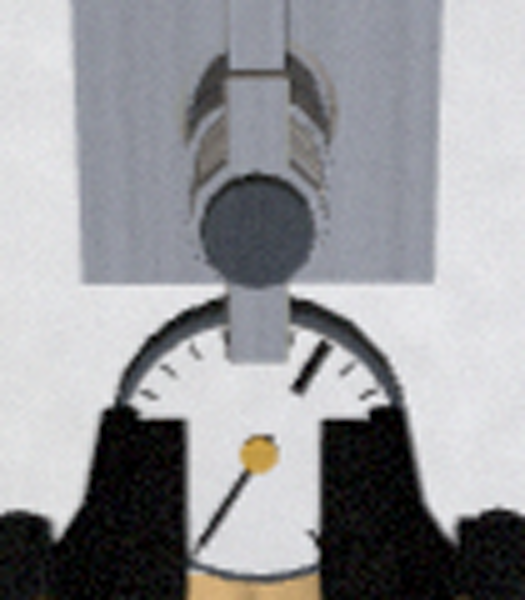

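Call:
jog_arm --pt "0 -2 30 0 0 0 0" --pt "0 -2 55 0 0 0 0" --pt "0 -2 70 0 0 0 0" --pt "0 -2 78 0 0 0 0" --pt "0 -2 81 0 0 0 0" --pt "0 -2 82 0 0 0 0" --pt "0 -2 82 0 0 0 0" --pt "0 -2 82 0 0 0 0" --pt "0 -2 82 0 0 0 0"

```text
t: 9.72
tcp_pos: [544.3, 14.7, 121.9]
ee_rot: [[1.0, 0.012, 0.002], [0.012, -1.0, 0.001], [0.002, -0.001, -1.0]]
force: [0.1, -0.4, 0.4]
finger_gap: 0.7
```

Run:
```python
from h import *
o=get_obs(); print(o['t'],o['tcp_pos'],o['force'],o['finger_gap'],o['wrist_torque'])
```

```text
9.7167 [544.3100916   14.6835441  121.88525499] [ 0.08436094 -0.43820434  0.35153985] 0.6676801916851894 [-0.07777742  0.0576339  -0.00449663]
```

Call:
jog_arm --pt "-0.5 0 1.5 0 0 0 0" --pt "-0.5 0 3 0 0 0 0" --pt "-0.5 0 4 0 0 0 0" --pt "-0.5 0 5 0 0 0 0" --pt "-0.5 0 6 0 0 0 0" --pt "-0.5 0 6 0 0 0 0" --pt "-0.5 0 6 0 0 0 0"

```text
t: 10.3
tcp_pos: [543.3, 14.6, 115.1]
ee_rot: [[1.0, 0.012, 0.0], [0.012, -1.0, 0.0], [0.0, -0.0, -1.0]]
force: [-0.3, 0.4, 3.7]
finger_gap: 0.5
```

Call:
jog_arm --pt "0 0 0.5 0 0 0 0" --pt "0 0 1 0 0 0 0" --pt "0 0 1.5 0 0 0 0" --pt "0 0 1.5 0 0 0 0" --pt "0 0 1.5 0 0 0 0"

```text
t: 10.72
tcp_pos: [543.3, 14.6, 113.5]
ee_rot: [[1.0, 0.012, 0.0], [0.012, -1.0, 0.0], [0.0, -0.0, -1.0]]
force: [-0.1, 1.1, 4.7]
finger_gap: 0.6
```

Call:
jog_arm --pt "0 0 0.5 0 0 0 0" --pt "0 0 1 0 0 0 0" --pt "0 0 1.5 0 0 0 0" --pt "0 0 1.5 0 0 0 0" --pt "0 0 1.5 0 0 0 0"

```text
t: 11.13
tcp_pos: [543.3, 14.6, 111.9]
ee_rot: [[1.0, 0.012, 0.0], [0.012, -1.0, 0.0], [0.0, -0.0, -1.0]]
force: [1.1, -0.9, 4.2]
finger_gap: 0.4
```

Call:
jog_arm --pt "0 0 0.5 0 0 0 0" --pt "0 0 1 0 0 0 0" --pt "0 0 1.5 0 0 0 0" --pt "0 0 1.5 0 0 0 0" --pt "0 0 1.5 0 0 0 0"

```text
t: 11.55
tcp_pos: [543.3, 14.6, 110.6]
ee_rot: [[1.0, 0.012, 0.0], [0.012, -1.0, 0.0], [0.0, -0.0, -1.0]]
force: [-0.6, -0.4, 5.7]
finger_gap: 0.6
```

```bash
python3 snap.py s6 scene
python3 - <<'E'
from snap import *
im,D,p,z=load('s6'); a=im[210:330,240:420]; save('s6c',cv2.resize(a,None,fx=4,fy=4,interpolation=cv2.INTER_CUBIC))
E
```

```text
11.55 [543.3  14.6 110.6] [[1.0, 0.012, 0.0], [0.012, -1.0, 0.0], [0.0, -0.0, -1.0]] [-0.58 -0.41  5.68] 0.6
```

View pics/s6c.png

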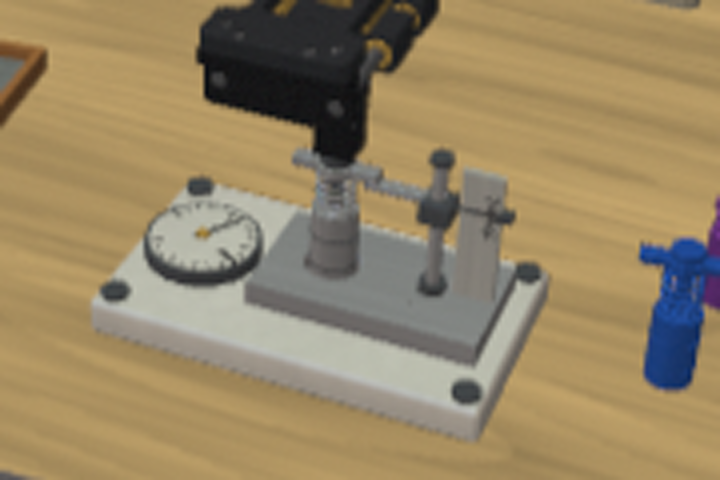

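```bash
cat > dial.py <<'E'
from snap import *
def dial(n,c=(545.0,-62.8),out=None):
    im,D,p,z=load(n)
    g=np.linspace(-36,36,289); X,Y=np.meshgrid(g,g)  # image right=-y world, up=+x
    mp=np.array([[proj(p,(c[0]-y,c[1]-x,35)) for x in g] for y in g],np.float32)
    r=cv2.remap(im,mp[...,0],mp[...,1],cv2.INTER_CUBIC); 
    gr=r.astype(float).mean(2)
    th=np.radians(np.arange(0,360,2)); 
    prof=[np.mean([gr[int(round(144-4*q*np.cos(a))),int(round(144+4*q*np.sin(a)))] for q in np.arange(6,20,.5)]) for a in th]
    i=np.argsort(prof)[:6]; print(n,'needle deg cw from +x:',sorted((2*i).tolist()))
    save(out or n+'_dial',cv2.resize(r,None,fx=1.5,fy=1.5))
if __name__=='__main__':
    for n in sys.argv[1:]: dial(n)
E
python3 dial.py s5 s6
```

```text
s5 needle deg cw from +x: [122, 124, 126, 128, 130, 132]
s6 needle deg cw from +x: [206, 208, 210, 212, 214, 216]
```

View pics/s6_dial.png

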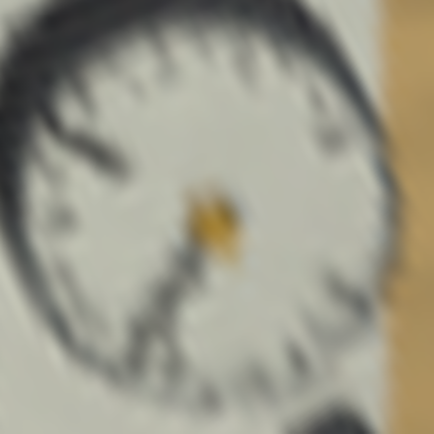

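View pics/s5_dial.png

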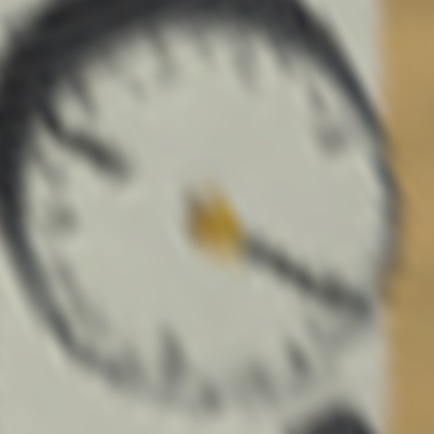

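Call:
jog_arm --pt "0 0 0.5 0 0 0 0" --pt "0 0 1 0 0 0 0" --pt "0 0 1.5 0 0 0 0" --pt "0 0 1.5 0 0 0 0" --pt "0 0 1.5 0 0 0 0"

```text
t: 12.02
tcp_pos: [543.5, 14.6, 109.3]
ee_rot: [[1.0, 0.012, 0.001], [0.012, -1.0, 0.0], [0.001, -0.0, -1.0]]
force: [-0.0, 1.0, 8.5]
finger_gap: 0.2
```

Call:
jog_arm --pt "0 0 0.3 0 0 0 0" --pt "0 0 0.6 0 0 0 0" --pt "0 0 0.9 0 0 0 0" --pt "0 0 0.9 0 0 0 0" --pt "0 0 0.9 0 0 0 0"

```text
t: 12.43
tcp_pos: [543.6, 14.6, 108.6]
ee_rot: [[1.0, 0.012, 0.001], [0.012, -1.0, 0.0], [0.001, -0.0, -1.0]]
force: [-1.4, -0.6, 9.5]
finger_gap: 0.7
```

```bash
python3 snap.py s7 scene; python3 dial.py s7
```

```text
12.4333 [543.6  14.6 108.6] [[1.0, 0.012, 0.001], [0.012, -1.0, 0.0], [0.001, -0.0, -1.0]] [-1.44 -0.62  9.48] 0.7
s7 needle deg cw from +x: [250, 252, 254, 256, 258, 260]
```

Call:
jog_arm --pt "0 0 0.4 0 0 0 0" --pt "0 0 0.8 0 0 0 0" --pt "0 0 1.3 0 0 0 0" --pt "0 0 1.3 0 0 0 0" --pt "0 0 1.3 0 0 0 0"

```text
t: 12.9
tcp_pos: [543.8, 14.6, 107.5]
ee_rot: [[1.0, 0.012, 0.001], [0.012, -1.0, 0.0], [0.001, -0.0, -1.0]]
force: [-1.1, -0.4, 10.1]
finger_gap: 0.3
```

```bash
python3 snap.py s8 scene; python3 dial.py s8
```

```text
12.9 [543.8  14.6 107.5] [[1.0, 0.012, 0.001], [0.012, -1.0, 0.0], [0.001, -0.0, -1.0]] [-1.1  -0.37 10.13] 0.3
s8 needle deg cw from +x: [274, 276, 278, 280, 282, 284]
```

Call:
jog_arm --pt "0 0 0.5 0 0 0 0" --pt "0 0 1.0 0 0 0 0" --pt "0 0 1.6 0 0 0 0" --pt "0 0 1.6 0 0 0 0" --pt "0 0 1.6 0 0 0 0"

```text
t: 13.37
tcp_pos: [544.0, 14.6, 106.2]
ee_rot: [[1.0, 0.012, 0.002], [0.012, -1.0, 0.001], [0.002, -0.001, -1.0]]
force: [-0.1, 0.4, 12.5]
finger_gap: 0.4
```

```bash
python3 snap.py s9 scene; python3 dial.py s9
```

```text
13.3667 [544.   14.6 106.2] [[1.0, 0.012, 0.002], [0.012, -1.0, 0.001], [0.002, -0.001, -1.0]] [-0.11  0.35 12.5 ] 0.4
s9 needle deg cw from +x: [306, 308, 310, 312, 314, 316]
```

View pics/s9_dial.png

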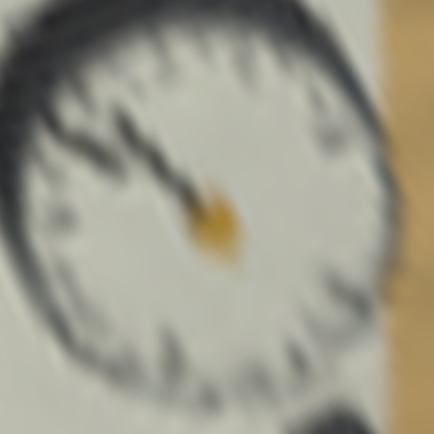

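Call:
jog_arm --pt "0 0 0 0 0 0 0" --pt "0 0 0 0 0 0 0" --pt "0 0 0 0 0 0 0"

```text
t: 13.67
tcp_pos: [544.0, 14.6, 106.2]
ee_rot: [[1.0, 0.012, 0.002], [0.012, -1.0, 0.001], [0.002, -0.001, -1.0]]
force: [-1.4, 0.9, 13.5]
finger_gap: 0.2
```

```bash
python3 - <<'E'
from snap import *
F=[]
for i in range(3):
    snap('t%d'%i,'top'); 
im,D,p,z=load('t2'); a=im[190:260,250:360]; save('t2c',cv2.resize(a,None,fx=6,fy=6,interpolation=cv2.INTER_CUBIC))
E
python3 dial.py t2 top0 2>/dev/null
```

```text
13.6667 [544.   14.6 106.2] [[1.0, 0.012, 0.002], [0.012, -1.0, 0.001], [0.002, -0.001, -1.0]] [-1.37  0.89 13.5 ] 0.2
13.7167 [544.   14.7 106.2] [[1.0, 0.012, 0.002], [0.012, -1.0, 0.001], [0.002, -0.001, -1.0]] [-1.51  0.2  12.92] 0.5
13.7667 [544.   14.6 106.2] [[1.0, 0.012, 0.002], [0.012, -1.0, 0.001], [0.002, -0.001, -1.0]] [-2.15  0.06 13.09] 0.4
t2 needle deg cw from +x: [312, 314, 316, 318, 320, 322]
top0 needle deg cw from +x: [114, 116, 118, 120, 122, 124]
```

View pics/t2c.png

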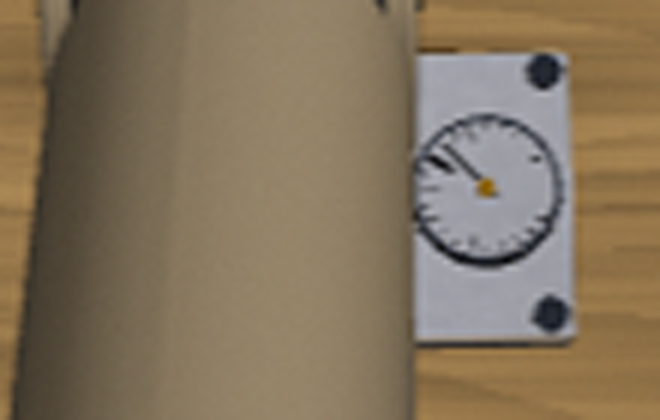

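Call:
jog_arm --pt "0 0 -0.3 0 0 0 0" --pt "0 0 -0.6 0 0 0 0" --pt "0 0 -0.6 0 0 0 0" --pt "0 0 -0.6 0 0 0 0" --pt "0 0 -0.6 0 0 0 0" --pt "0 0 -0.6 0 0 0 0" --pt "0 0 -0.6 0 0 0 0"

```text
t: 14.4
tcp_pos: [543.9, 14.7, 106.7]
ee_rot: [[1.0, 0.012, 0.002], [0.012, -1.0, 0.001], [0.002, -0.001, -1.0]]
force: [-1.6, 0.0, 12.0]
finger_gap: 0.9
```

```bash
python3 snap.py t3 top; python3 dial.py t3; python3 snap.py s10 scene
```

```text
14.4 [543.9  14.7 106.7] [[1.0, 0.012, 0.002], [0.012, -1.0, 0.001], [0.002, -0.001, -1.0]] [-1.56  0.03 12.02] 0.9
t3 needle deg cw from +x: [296, 298, 300, 302, 304, 306]
14.45 [543.9  14.6 106.7] [[1.0, 0.012, 0.002], [0.012, -1.0, 0.001], [0.002, -0.0, -1.0]] [-1.97  0.79 12.34] 0.5
```

Call:
jog_arm --pt "0 0 0 0 0 0 0" --pt "0 0 0 0 0 0 0" --pt "0 0 0 0 0 0 0" --pt "0 0 0 0 0 0 0" --pt "0 0 0 0 0 0 0" --pt "0 0 0 0 0 0 0" --pt "0 0 0 0 0 0 0" --pt "0 0 0 0 0 0 0" --pt "0 0 0 0 0 0 0" --pt "0 0 0 0 0 0 0" --pt "0 0 0 0 0 0 0" --pt "0 0 0 0 0 0 0" --pt "0 0 0 0 0 0 0" --pt "0 0 0 0 0 0 0"

```text
t: 15.67
tcp_pos: [543.9, 14.7, 106.7]
ee_rot: [[1.0, 0.012, 0.002], [0.012, -1.0, 0.001], [0.002, -0.001, -1.0]]
force: [-1.1, 0.2, 12.3]
finger_gap: 0.1
```

Call:
jog_arm --pt "0 0 -1.5 0 0 0 0" --pt "0 0 -3 0 0 0 0" --pt "0 0 -5 0 0 0 0" --pt "0 0 -7 0 0 0 0" --pt "0 0 -9 0 0 0 0" --pt "0 0 -11 0 0 0 0" --pt "0 0 -14 0 0 0 0" --pt "0 0 -20 0 0 0 0" --pt "0 0 -40 0 0 0 0" --pt "0 0 -70 0 0 0 0" --pt "0 0 -95 0 0 0 0" --pt "0 0 -95 0 0 0 0" --pt "0 0 -95 0 0 0 0" --pt "0 0 -95 0 0 0 0"

```text
t: 16.83
tcp_pos: [542.7, 14.6, 200.1]
ee_rot: [[1.0, 0.012, -0.001], [0.012, -1.0, 0.0], [-0.001, -0.0, -1.0]]
force: [-0.4, 0.0, -0.2]
finger_gap: 0.6
```

```bash
python3 snap.py w6; python3 snap.py s11 scene; python3 dial.py s11
python3 - <<'E'
from snap import *
im,D,p,z=load('w6'); a=im[90:270,250:400]; save('w6c',cv2.resize(np.clip(a*1.4,0,255).astype(np.uint8),None,fx=3.3,fy=3.3,interpolation=cv2.INTER_CUBIC))
im,D,p,z=load('s11'); a=im[230:310,310:390]; save('s11c',cv2.resize(a,None,fx=7,fy=7,interpolation=cv2.INTER_CUBIC))
print(get_obs()['qpos'].round(2))
E
```

```text
16.8333 [542.7  14.6 200.1] [[1.0, 0.012, -0.001], [0.012, -1.0, 0.0], [-0.001, -0.0, -1.0]] [-0.41  0.02 -0.24] 0.6
16.8833 [542.5  14.6 199.7] [[1.0, 0.012, -0.002], [0.012, -1.0, -0.0], [-0.002, 0.0, -1.0]] [-0.71  1.5  -0.33] 0.5
s11 needle deg cw from +x: [122, 124, 126, 128, 130, 132]
[-0.53  0.17  0.46  1.73 -0.08  1.26 -0.03]
```

View pics/w6c.png

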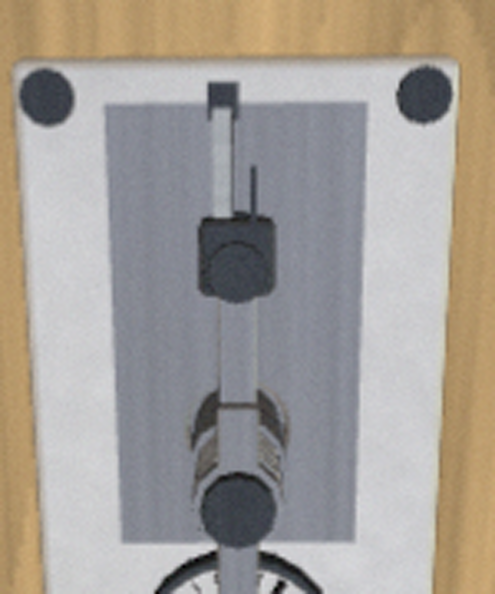

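View pics/s11c.png

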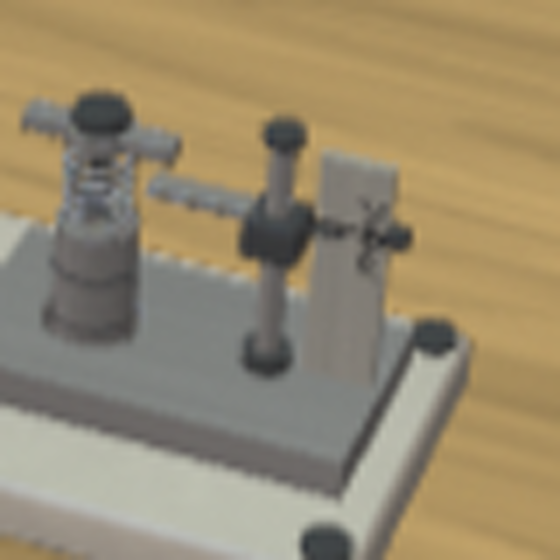

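Run:
```python
from snap import *
im,D,p,z=load('w6'); o5=load('w5')
def g(P,x,y): 
    u,v=250+x/3.3,90+y/3.3; i,d,p,_=P
    k=[dp(p,d,uu,vv) for uu in (u-1,u,u+1) for vv in (v-1,v,v+1)]; return np.median(k,axis=0).round(1)
for n,q in [('arm',(237,320)),('arm2',(237,350)),('arm3',(237,380)),('lug',(237,430)),('slider',(205,225)),('slider2',(265,230)),('blade',(254,190)),('blade2',(254,205)),('clip',(222,95)),('clip2',(215,90)),('platetop',(222,150)),('posttop',(235,275)),('cap',(237,510)),('plate',(160,300)),('plate2',(320,300))]: 
    print(n,g((im,D,p,z),*q))
# single pixel depths near blade, clip
u0,v0=int(250+254/3.3),int(90+190/3.3)
for dv in(-6,-3,0,3,6): print([dp(p,D,u0+d,v0+dv)[2].round(1) for d in range(-2,4)])
```

```text
arm [542.6  55.   96. ]
arm2 [542.7  47.9  95.5]
arm3 [542.8  40.4  96. ]
lug [542.9  31.7 110.7]
slider [534.8  77.   95.8]
slider2 [548.8  76.2  95.3]
blade [546.3  84.4  95.8]
blade2 [546.3  81.1  94.5]
clip [538.5 105.6  97.4]
clip2 [536.9 106.6  97.4]
platetop [538.8  94.2 117.7]
posttop [541.9  69.2 124.6]
cap [543.1  14.1 116.6]
plate [520.7  51.6  40.3]
plate2 [566.7  52.1  40.4]
[np.float64(39.9), np.float64(40.1), np.float64(95.0), np.float64(94.8), np.float64(39.9), np.float64(40.5)]
[np.float64(39.4), np.float64(38.2), np.float64(96.1), np.float64(96.9), np.float64(39.4), np.float64(38.9)]
[np.float64(41.2), np.float64(39.3), np.float64(96.6), np.float64(95.7), np.float64(39.9), np.float64(39.7)]
[np.float64(41.1), np.float64(38.6), np.float64(95.0), np.float64(94.9), np.float64(39.3), np.float64(39.6)]
[np.float64(40.1), np.float64(39.2), np.float64(96.5), np.float64(94.1), np.float64(39.8), np.float64(39.8)]
```

Run:
```python
from snap import *
im,D,p,z=load('w6')
def reg(n,x0,x1,y0,y1,zn):
    Z=np.array([dp(p,D,u,v)[2] for u in range(int(np.ceil(250+x0/3.3)),int(250+x1/3.3)+1) for v in range(int(np.ceil(90+y0/3.3)),int(90+y1/3.3)+1)])
    print(n,len(Z),'med %.2f mean %.2f se %.2f'%(np.median(Z),Z.mean(),Z.std()/len(Z)**.5),zn)
reg('arm',228,248,310,395,'?'); reg('lug',228,248,412,462,111); reg('button',215,260,490,530,117); reg('post',220,250,262,288,124)
reg('plateL',130,180,150,450,40); reg('plateR',290,340,150,450,40); reg('scaletop',217,228,120,210,118); reg('clip',212,236,86,102,'?');reg('base',385,420,200,400,22)
```

```text
arm 156 med 95.73 mean 95.71 se 0.05 ?
lug 96 med 110.84 mean 110.83 se 0.06 111
button 156 med 116.81 mean 118.33 se 1.57 117
post 72 med 124.79 mean 128.00 se 3.27 124
plateL 1365 med 39.81 mean 40.98 se 0.53 40
plateR 1456 med 39.78 mean 40.88 se 0.49 40
scaletop 108 med 117.93 mean 120.14 se 2.25 118
clip 28 med 97.16 mean 97.25 se 0.15 ?
base 671 med 21.80 mean 22.28 se 0.51 22
```

Call:
jog_arm --pt "0.8 1 0 0 0 0 0.7" --pt "0.8 1 0 0 0 0 0.7" --pt "0.8 1 0 0 0 0 0.7" --pt "0.8 1 0 0 0 0 0.7" --pt "0.8 1 0 0 0 0 0.7" --pt "0.8 1 0 0 0 0 0.7" --pt "0.8 1 20 0 0 0 0.7" --pt "0.8 1 50 0 0 0 0.7" --pt "0.8 1 60 0 0 0 0.7" --pt "0.8 1 60 0 0 0 0.7" --pt "0.8 1 60 0 0 0 0.7"

```text
t: 17.85
tcp_pos: [544.0, 13.5, 141.1]
ee_rot: [[1.0, 0.012, -0.001], [0.012, -1.0, -0.0], [-0.001, 0.0, -1.0]]
force: [-0.1, 0.3, -0.3]
finger_gap: 59.0
```

Call:
jog_arm --pt "0 0 20 0 0 0 0.7" --pt "0 0 45 0 0 0 0.7" --pt "0 0 65 0 0 0 0.7" --pt "0 0 78 0 0 0 0.7" --pt "0 0 86 0 0 0 0.7" --pt "0 0 87.5 0 0 0 0.7" --pt "0 0 87.5 0 0 0 0.7" --pt "0 0 87.5 0 0 0 0.5" --pt "0 0 87.5 0 0 0 0.35" --pt "0 0 87.5 0 0 0 0.2" --pt "0 0 87.5 0 0 0 0" --pt "0 0 87.5 0 0 0 0" --pt "0 0 87.5 0 0 0 0" --pt "0 0 87.5 0 0 0 0" --pt "0 0 87.5 0 0 0 0" --pt "0 0 87.5 0 0 0 0"

```text
t: 19.18
tcp_pos: [544.0, 13.6, 53.3]
ee_rot: [[1.0, 0.012, -0.0], [0.012, -1.0, 0.0], [-0.0, -0.0, -1.0]]
force: [0.8, -0.5, 1.3]
finger_gap: 24.5
```

Call:
jog_arm --pt "0 0 -5 0 0 0 0" --pt "0 0 -15 0 0 0 0" --pt "0 0 -40 0 0 0 0" --pt "0 0 -75 0 0 0 0" --pt "0 0 -110 0 0 0 0" --pt "-2 10 -135 0 0 0 0" --pt "-12 38 -147 0 0 0 0" --pt "-23 75 -147 0 0 0 0" --pt "-35 112 -147 0 0 0 0" --pt "-47 149 -147 0 0 0 0" --pt "-59 186 -147 0 0 0 0" --pt "-71 223 -147 0 0 0 0" --pt "-83 260 -147 0 0 0 0" --pt "-94 293 -147 0 0 0 0" --pt "-103 320 -147 0 0 0 0" --pt "-103 320 -147 0 0 0 0" --pt "-103 320 -147 0 0 0 0" --pt "-103 320 -147 0 0 0 0"

```text
t: 20.68
tcp_pos: [445.1, -307.1, 200.6]
ee_rot: [[1.0, 0.012, 0.0], [0.012, -1.0, 0.001], [0.0, -0.001, -1.0]]
force: [0.7, 1.0, -0.5]
finger_gap: 24.4
```

```bash
python3 snap.py w7; python3 snap.py s12 scene
```

```text
20.6833 [ 445.1 -307.1  200.6] [[1.0, 0.012, 0.0], [0.012, -1.0, 0.001], [0.0, -0.001, -1.0]] [ 0.74  1.03 -0.51] 24.4
20.7333 [ 445.4 -306.5  200.5] [[1.0, 0.013, 0.0], [0.013, -1.0, 0.001], [0.0, -0.001, -1.0]] [ 0.84  0.06 -2.13] 24.4
```

View pics/w7.png

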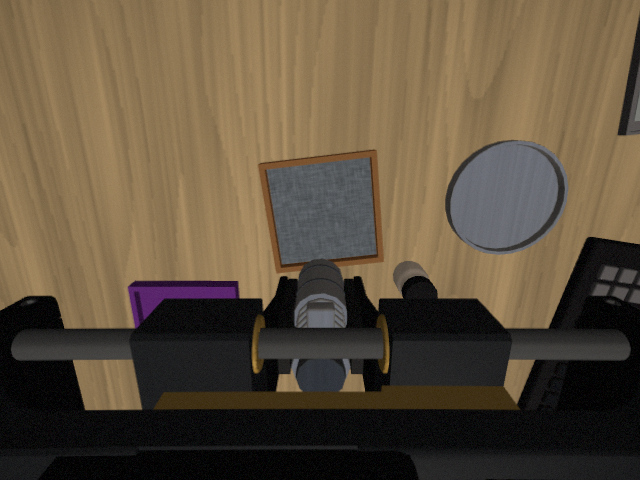

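View pics/s12.png

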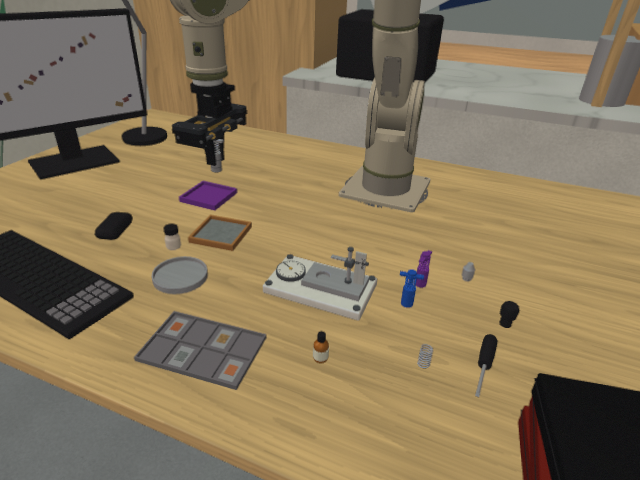

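Run:
```python
from snap import *
im,D,p,z=load('w7')
c=[onz(p,*q,16) for q in [(260,163),(376,151),(383,262),(277,272)]]
print([x.round(1) for x in c],(sum(c)/4).round(1),np.linalg.norm(c[0]-c[1]),np.linalg.norm(c[1]-c[2]))
print('floor',dp(p,D,325,210).round(1),'can',onz(p,418,290,58).round(1), dp(p,D,425,295).round(1))
P2=P('top'); c=[onz(P2,*q,16) for q in [(399,239.5),(445,234.5),(451,280),(405.5,285)]]; print((sum(c)/4).round(1)); print('can',onz(P2,454,219,58))
```

```text
[array([ 383.3, -256.3,   16. ]), array([ 499.1, -243.1,   16. ]), array([ 514.3, -361.5,   16. ]), array([ 397.3, -375. ,   16. ])] [ 448.5 -309.    16. ] 116.54824591909964 119.36460686005594
floor [ 449.6 -306.     6.3] can [ 542.5 -374.2   58. ] [ 550.1 -379.8   57.7]
[ 446.7 -308.3   16. ]
can [ 545.31380218 -377.22634425   58.        ]
```

Call:
jog_arm --pt "2 1.5 30 0 0 0 0" --pt "2 1.5 65 0 0 0 0" --pt "2 1.5 100 0 0 0 0" --pt "2 1.5 130 0 0 0 0" --pt "2 1.5 150 0 0 0 0" --pt "2 1.5 160 0 0 0 0" --pt "2 1.5 165 0 0 0 0" --pt "2 1.5 168 0 0 0 0" --pt "2 1.5 168 0 0 0 0" --pt "2 1.5 168 0 0 0 0" --pt "2 1.5 168 0 0 0 0"

```text
t: 21.7
tcp_pos: [447.7, -309.4, 33.4]
ee_rot: [[1.0, 0.012, 0.002], [0.012, -1.0, -0.0], [0.002, 0.0, -1.0]]
force: [-0.0, -0.2, -1.5]
finger_gap: 24.5
```

Call:
jog_arm --pt "0 0 1.5 0 0 0 0" --pt "0 0 3 0 0 0 0" --pt "0 0 4 0 0 0 0" --pt "0 0 4.6 0 0 0 0" --pt "0 0 4.6 0 0 0 0" --pt "0 0 4.6 0 0 0 0"

```text
t: 22.2
tcp_pos: [447.1, -309.2, 28.3]
ee_rot: [[1.0, 0.012, 0.001], [0.012, -1.0, 0.0], [0.001, -0.0, -1.0]]
force: [-2.9, 1.4, 8.8]
finger_gap: 24.4
```

Call:
jog_arm --pt "0 0 -0.4 0 0 0 0" --pt "0 0 -0.5 0 0 0 0" --pt "0 0 -0.5 0 0 0 0.3" --pt "0 0 -0.5 0 0 0 0.4" --pt "0 0 -0.5 0 0 0 0.5" --pt "0 0 -0.5 0 0 0 0.55" --pt "0 0 -0.5 0 0 0 0.55" --pt "0 0 -0.5 0 0 0 0.55"

```text
t: 22.87
tcp_pos: [446.9, -309.1, 28.0]
ee_rot: [[1.0, 0.012, -0.0], [0.012, -1.0, 0.0], [-0.0, -0.0, -1.0]]
force: [0.1, -0.3, -0.6]
finger_gap: 46.0
```

Released. I'll rise straight up, clear of the cap, then check.

Call:
jog_arm --pt "0 0 -10 0 0 0 0.55" --pt "0 0 -35 0 0 0 0.55" --pt "0 0 -70 0 0 0 0.55" --pt "0 0 -110 0 0 0 0.55" --pt "0 0 -150 0 0 0 0.55" --pt "0 0 -185 0 0 0 0.55" --pt "0 0 -185 0 0 0 0.55" --pt "0 0 -185 0 0 0 0.55" --pt "0 0 -185 0 0 0 0.55"

```text
t: 23.62
tcp_pos: [446.7, -308.9, 213.1]
ee_rot: [[1.0, 0.012, 0.0], [0.012, -1.0, 0.0], [0.0, -0.0, -1.0]]
force: [-0.3, -0.2, -0.4]
finger_gap: 47.6
```

```bash
python3 snap.py w8; python3 snap.py s13 scene
python3 - <<'E'
from snap import *
im,D,p,z=load('s13'); a=im[150:330,150:390]; save('s13c',cv2.resize(a,None,fx=3.2,fy=3.2,interpolation=cv2.INTER_CUBIC))
E
```

```text
23.6167 [ 446.7 -308.9  213.1] [[1.0, 0.012, 0.0], [0.012, -1.0, 0.0], [0.0, -0.0, -1.0]] [-0.31 -0.24 -0.4 ] 47.6
23.6667 [ 446.4 -308.7  212.3] [[1.0, 0.012, -0.001], [0.012, -1.0, 0.001], [-0.001, -0.001, -1.0]] [-0.37  0.29 -0.36] 48.0
```

View pics/s13c.png

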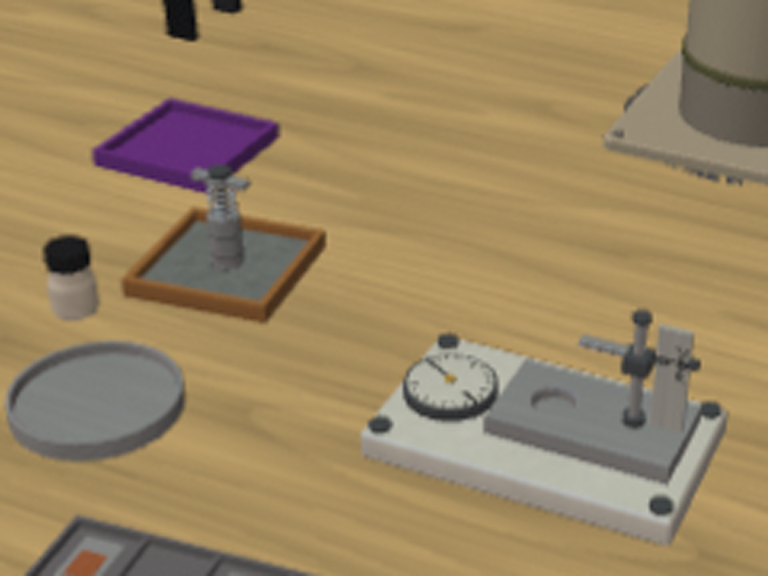

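View pics/w8.png

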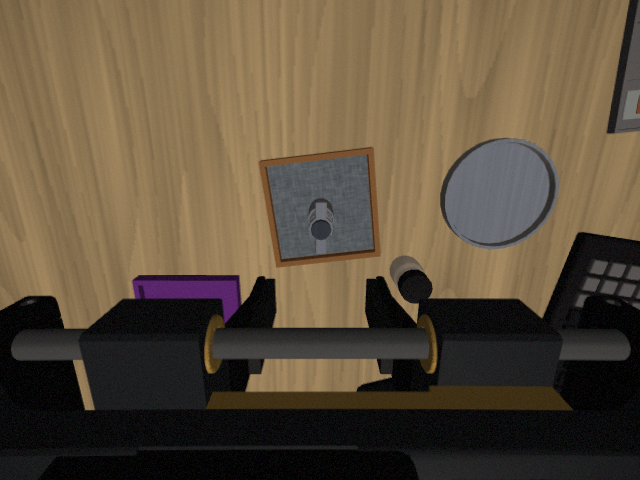

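The unit stands upright in the wooden tray at (320,228) in the wrist view. There is plenty of time, so I'll check the pointer against the line once more from the scale's front (+x) side.

Call:
jog_arm --pt "15 -30 -15 0 0 0.1 0.5" --pt "30 -65 -27 0 0 0.2 0.5" --pt "48 -100 -27 0 0 0.32 0.5" --pt "65 -135 -27 0 0 0.44 0.5" --pt "83 -170 -27 0 0 0.56 0.5" --pt "100 -205 -27 0 0 0.68 0.5" --pt "117 -240 -27 0 0 0.8 0.5" --pt "134 -275 -27 0 0 0.92 0.5" --pt "151 -310 -27 0 0 1.04 0.5" --pt "168 -345 -27 0 0 1.16 0.5" --pt "184 -378 -27 0 0 1.28 0.5" --pt "198 -407 -27 0 0 1.4 0.5" --pt "198 -407 -27 0 0 1.52 0.5" --pt "198 -407 -27 0 0 1.57 0.5" --pt "198 -407 -27 0 0 1.57 0.5" --pt "198 -407 -27 0 0 1.57 0.5"

```text
t: 25.05
tcp_pos: [639.6, 99.8, 238.9]
ee_rot: [[0.014, -1.0, -0.002], [-1.0, -0.014, -0.001], [0.001, 0.002, -1.0]]
force: [0.4, 0.5, 0.1]
finger_gap: 43.3
```

Run:
```python
from h import *
o=get_obs(); print(o['t'],o['tcp_pos'].round(1),o['qpos'].round(2)); print(o['ee_rot'].round(3))
```

```text
25.05 [639.6  99.8 238.9] [-0.71  0.43  0.67  1.4  -0.26  1.41 -1.6 ]
[[ 0.014 -1.    -0.002]
 [-1.    -0.014 -0.001]
 [ 0.001  0.002 -1.   ]]
```

Call:
jog_arm --pt "0 3 10 -0.12 0 0 0.5" --pt "0 5 20 -0.24 0 0 0.5" --pt "0 5 30 -0.36 0 0 0.5" --pt "0 5 40 -0.48 0 0 0.5" --pt "0 5 45 -0.6 0 0 0.5" --pt "0 5 45 -0.6 0 0 0.5" --pt "0 5 45 -0.6 0 0 0.5" --pt "0 5 45 -0.6 0 0 0.5"

```text
t: 25.72
tcp_pos: [635.4, 98.5, 193.1]
ee_rot: [[0.012, -0.824, -0.567], [-1.0, -0.011, -0.005], [-0.002, 0.567, -0.824]]
force: [-0.2, -1.4, 0.8]
finger_gap: 43.5
```

```bash
python3 snap.py w9
python3 - <<'E'
from snap import *
im,D,p,z=load('w9')
u,v=proj(p,(546,95,97)); print(u,v); u,v=int(u),int(v)
a=im[max(v-40,0):v+40,max(u-50,0):u+50]; save('w9c',cv2.resize(np.clip(a*1.3,0,255).astype(np.uint8),None,fx=7.5,fy=7.5,interpolation=cv2.INTER_CUBIC))
E
```

```text
25.7167 [635.4  98.5 193.1] [[0.012, -0.824, -0.567], [-1.0, -0.011, -0.005], [-0.002, 0.567, -0.824]] [-0.18 -1.42  0.83] 43.5
322.49294442708987 247.6483487668468
```

View pics/w9c.png

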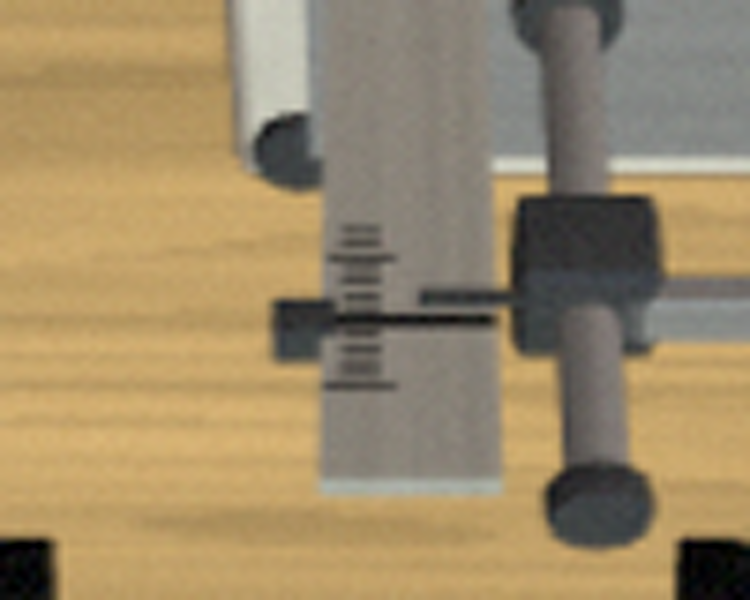

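View pics/w9.png

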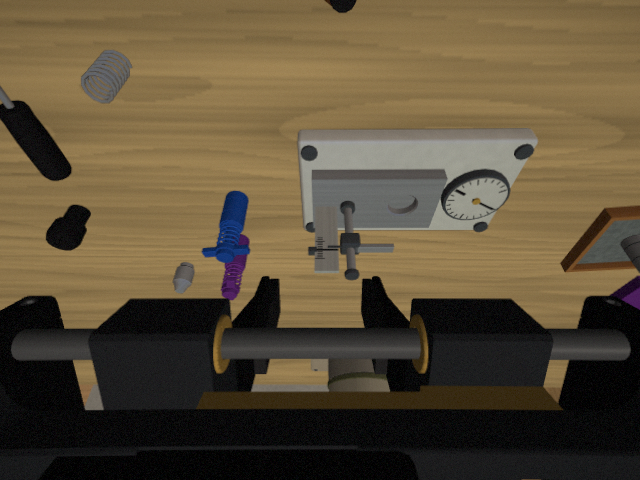

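The view is upside-down, with the scale's top at the bottom and the blade at (425–510, 297) beside the line at (320). The blade stands in front of the plate, so parallax has to be removed. I'll work that out with depth.

Run:
```python
from snap import *
im,D,p,z=load('w9'); X0,Y0=272,207
def uv(x,y): return X0+(x+.5)/7.5-.5, Y0+(y+.5)/7.5-.5
# plate face plane x: depth near (420-470, 340-470) and (340-470,100-200)
def pts(x0,x1,y0,y1):
    a=uv(x0,y0);b=uv(x1,y1); return np.array([dp(p,D,u,v) for u in range(int(np.ceil(a[0])),int(b[0])+1) for v in range(int(np.ceil(a[1])),int(b[1])+1)])
q=np.r_[pts(400,480,345,465),pts(345,470,120,200)]; xf=np.median(q[:,0]); print('face x',xf,q[:,0].std(),len(q))
b=pts(425,500,290,302); print('blade',b.round(1).tolist())
def onx(x,y,X):
    c,d=ray(p,*uv(x,y)); return c+d*(X-c[0])/d[0]
print('heavy line z',onx(415,320,xf)[2]); print('plate top edge',onx(410,482,xf)[2]); print('ticks',[onx(360,y,xf)[2].round(1) for y in (228,240,258,278,297,320,348,366,385)])
xb=np.median(b[:,0])
for X in (xb,544.5,546.3): print('blade edges at x',X,[onx(460,y,X)[2].round(2) for y in (290,297,304)])
```

```text
face x 540.429912774047 23.086370485099287 363
blade [[546.7, 89.1, 95.6], [546.7, 88.1, 95.6], [545.3, 87.2, 94.5], [545.2, 86.2, 94.4], [546.3, 85.4, 95.2], [546.0, 84.4, 95.0], [546.2, 83.5, 95.1], [546.6, 82.6, 95.4], [547.2, 81.8, 95.9], [547.0, 80.8, 95.7]]
heavy line z 94.71304942080505
plate top edge 118.36776246941625
ticks [np.float64(80.3), np.float64(82.2), np.float64(85.1), np.float64(88.3), np.float64(91.2), np.float64(94.8), np.float64(99.0), np.float64(101.7), np.float64(104.5)]
blade edges at x 546.4388895200549 [np.float64(94.47), np.float64(95.53), np.float64(96.59)]
blade edges at x 544.5 [np.float64(93.03), np.float64(94.1), np.float64(95.17)]
blade edges at x 546.3 [np.float64(94.37), np.float64(95.43), np.float64(96.49)]
```

Run:
```python
from h import *
print(close_job())
```

```text
the job is handed in; nothing more can be done
None
```

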